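# Clamp a plaque on the carving stand

## Robot

A 6-joint arm with a two-finger parallel gripper is mounted at the origin on the work surface. World frame = base frame: x ahead of the robot, y to its left, z up, the work surface at z = 0. Lengths are in m, angles in degrees, forces in N, time in s.
With the tool pointing down it reaches from about 0.375 to 0.75 m from the base axis. Payload 9 kg.
Tool frame: the origin (TCP) lies at the very end of the fingers, on their centre line; the grasp point (between the pads) lies robot.hold_point_z behind it (robot.hold_point_z is the distance from the TCP to the grasp point, in m); z points along the fingers, y is the direction in which the jaws open and shut (so a half turn about z gives the same grasp; the last joint's range is limited). The gripper opens to 85 mm and grips with 20 to 120 N. Pads are 22 mm wide; open, the fingers measure 114 mm over their backs; the gripper's body (76 mm by 85 mm) begins 54 mm behind the grasp point. The pads swing forward as they close: fully open they stand 13 mm farther back than shut.
Start: joints at [-12.473, 5.964, 5.575, 89.605, 0, 77.527], TCP at [0.6, 0, 0.195] pointing down, gripper open.
Joint ranges: [-171.21, 171.21], [-48.23, 106.86], [-62.78, 66.21], [-105.2, 120.99], [-86.42, 89.51], [-180, 180]. Speed limits (degrees/s): [127.2, 127.2, 147.25, 180, 180, 180].

## Interface

Orientations are given as a 3x3 rotation matrix whose columns are the frame's x, y, z axes.
In Python, from rig import robot gives the robot as it stands.
- The arm moves only by the tool step_arm, never from a script. Its argument "moves" is a list of rows, each a list of 3 entries, a list of its own where there are three numbers: the shift along the world's x, y, z in m, then the turn about the world's z in degrees, then the opening in per cent of the stroke, from 0 (shut) to 100 (fully open). In form: [[[dx, dy, dz], twist, jaw], ...]. A call has 1 to 12 rows; each row shifts and turns the pose as measured when the row begins; what a row does not reach is not made up. A row lasts 1/8 s, in which the tool goes at most 62.5 mm and 10.7 degrees, less where a joint would pass 70% of its speed; a pose out of reach is approached as far as the arm can. A call is refused whole if a number of a shift passes 0.0625 or a number of a turn 10.7, either way. A call with a gripper value outside its range is refused whole. The fingers move at their own pace and stop on an object; "grip_force" is the grip in N (left out, the last holds). Time passes only in rows, so rows that do not move let the fingers close. It gives the time, the measured TCP pose, the force and the opening at its end, in the units of the state.
- robot.state(): the state, without advancing time (a new reading comes with each control period).
- robot.capture(name): name is "scene" or "side" or "wrist"; returns the picture (480x640x3 uint8, red, green, blue); there is no depth.
- robot.get_calibration(name): a dict with "mtx" (3x3 intrinsics, pixels), "camera_from_world" (4x4, takes a point from world to camera coordinates); the wrist camera has in their place "T_tool_cam" (4x4, takes a point from camera to tool coordinates, whose origin is the TCP and whose axes are the flange's). Camera axes: x right, y down, z forward; pixel columns grow to the right and rows downward; lengths in m; the calibration is good to about 2 mm. A picture is of the moment at which its call begins: read the wrist's pose just before it. get_calibration takes no time and is no camera call.
- robot.sign_off(): hands the job in, once; it reports no verdict.
The state is a dict: "clock": time; "joint_pos": joint angles; "qd": joint speeds; "joint_efforts": joint torques, N m; "tcp_pos": TCP position; "ee_rot": TCP orientation; "force": force on the tool from outside, world axes, zero at the start; "ft_torque": the same for the moment, N m; "width": finger opening in m.
Only numpy, scipy, OpenCV 4.12 (cv2) and the standard library are available. Lean on these libraries where they do the work, as an engineer would, in place of code of your own. Each camera call takes 0.05 s, during which the arm holds its last target. There are 200 camera calls.

## Task

Mount the plaque that has two holes in its board on the carving stand: lower it over the two locating pins until the board lies flush on the metal block. Then clamp it by pushing the stand's leaning hand-pump plunger all the way down to its stop, keeping it there for a moment, and letting it spring back. Leave the plaque on the stand and everything else where it is.

Things in the scene. Friction and masses are not known exactly. Their poses are not given: they have to be found in the camera images.
- plaque: Loose plaque, 0.2 to 0.45 kg: plywood board 160 (x) x 110 (y) x 10 mm with a white plaster block 90 (x) x 50 (y) x 28 mm central on top (10 to 38 mm above the underside; grasp it across its 50 mm). Two 13 mm holes through the board at x = -62 and +62 mm, y = 0. Origin: centre of the underside; z up. Goes on the pins either way round.
- medallion: Another loose board of the same size and plywood, without holes, with a round plaster disc 64 mm across, 22 mm high. Not to be used. Origin: centre of underside.
- stand: Fixed carving stand. Steel base 170 (x) x 300 x 12 mm, y = -90 to +210; aluminium block 170 x 120 mm centred on the origin, flat top at z = 50 mm. Two 10 mm pins with tapered tips rise 22 mm from the top at x = -62 and +62, y = 0. From y = +125 a hand pump (44 mm cylinder, pale wooden plunger head) leans 35 degrees from vertical towards +y. Origin: on the table under the block's centre; z up.
- chuck_top (a point): Centre of the block's flat top, between the two pins, 50 mm above the table; axes as the stand's.
- plunger_top (a point): Centre of the wooden plunger head's top (32 mm across); moves with it. z points out along the pump axis, leaning 35 degrees to the stand's +y: push along -z. x is the stand's x. A clear guard plate 54 mm wide (x), parallel to the axis, 22 mm from it on the upper, block side (-y), reaches 42 mm past the released head and overhangs it: come along the axis, tilted, fingers shut.
- plunger (a joint): Plunger travel in m: 0 released, 0.014 fully down at its stop. Spring: about 4 N at the start, 10 N at the stop; returns by itself.
- tool_tub: Clear tub holding modelling tools, 100 mm across, 75 mm high, tools up to 150 mm; leave alone. Origin: centre of underside.
- water_tub: Small white open tub, 70 mm across, 45 mm high; leave alone. Origin: centre of underside.
- slip_jar: Glass jar, 60 mm across, 70 mm high; leave alone. Origin: centre of underside.
- wood_block: Wooden block 90 x 70 x 70 mm; leave alone. Origin: centre of underside.
- rolling_pin: Wooden rolling pin lying along its y, 260 mm long, 52 mm thick; leave alone. Origin: under its middle.
- loop_tool: Wooden-handled loop tool lying flat along its x, 170 mm long, 11 mm thick; leave alone. Origin: underside of the handle's middle.
Not all that is in view belongs to the job. Leave any purple look-alike of the plaque alone.

How it is judged (in metres and radians):
On the way, in this order (a step that is already met when the one before it is completed fails the run):
1. the plaque's board lies flush on the block over both pins (z of plaque in the frame of chuck_top between -0.003 and 0.002 m and horizontal distance between plaque and chuck_top below 0.004 m and angle between the x axis of plaque and the x axis of chuck_top, either way round below 0.06 rad and angle between plaque's own z axis and vertical below 0.03 rad), for 0.2 s.
2. with the plaque flush, the plunger is pressed down to its stop (all of step 1 and value of joint plunger above 0.0125 m), for 0.2 s.
At the end, for the whole second after the job is handed in: The two-holed plaque rests on the stand, pins through its holes: within 2 mm of the block's top, 4 mm of centre, 0.06 rad of the pins' line, 0.03 rad of level. The plunger, once held within 1.5 mm of its stop for 0.2 s with the plaque in place, is back within 2 mm of released (all of step 1 and value of joint plunger below 0.002 m and linear speed of plaque below 0.01 m/s); the robot touches nothing.
It fails at once if one of the other things on the table is moved by more than 30 mm (distance of any of medallion, tool_tub, water_tub, slip_jar, wood_block, rolling_pin, loop_tool from where it was at the start of the episode above 0.03 m).
It also fails if it takes over 54 s, if anything falls off the work surface, if the arm or the gripper's body presses on something with over 40 N, if the wrist force passes 120 N, or if a joint passes its speed limit or range.

## Working session

There is one attempt and no reset: what is moved stays moved. The work goes in short steps, Python scripts to look and compute and a tool call to move; the robot and the scene stay as the last step left them, time stands still between calls to the robot, and variables do not carry over. Pictures are saved under pics/ and viewed, about 8 in all and at most 12, crops included, and the job is handed in when it is done.

Besides the shell and the picture viewer there is one more tool, called after "Call:" by a JSON object that holds its "name" and its "arguments", one argument or row to a line. step_arm: Moves the arm, as the interface text tells. Its arguments: {"type":"object","properties":{"moves":{"type":"array","items":{"type":"array"}},"grip_force":{"type":"number"}},"required":["moves"]}

```bash
ls; mkdir -p pics; python3 - <<'E'
from rig import robot
import cv2,numpy as np
s=robot.state(); print(s, robot.hold_point_z)
ims=[]
for n in("scene","side","wrist"):
    im=robot.capture(n)[:,:,::-1]; cv2.imwrite(f"pics/{n}0.png",im); c=robot.get_calibration(n); print(n,{k:np.round(v,4).tolist() for k,v in c.items()})
E
python3 -c "
import rig;print([a for a in dir(rig.robot) if a[0]!='_'])"
```

```text
pics
{'clock': 0.0, 'joint_pos': array([-1.24737103e+01,  6.00051634e+00,  5.52695406e+00,  8.96038565e+01,
       -8.41403761e-05,  7.75290745e+01]), 'qd': array([-0.00383015, -0.01817236, -0.00106822, -0.00647938,  0.10941592,
       -0.08258686]), 'joint_efforts': array([ 7.03431251e-04, -5.56934094e+01,  5.03644359e+01,  1.70058967e-02,
       -2.22691165e-04, -8.28643181e-07]), 'tcp_pos': array([5.99622576e-01, 8.81257366e-05, 1.94001947e-01]), 'ee_rot': array([[ 4.87956376e-05,  9.99999128e-01, -1.31963413e-03],
       [ 9.99999957e-01, -4.84124340e-05,  2.90416617e-04],
       [ 2.90352478e-04, -1.31964825e-03, -9.99999087e-01]]), 'force': array([ 0.53517296, -0.1107539 , -0.10088177]), 'ft_torque': array([ 0.01055981, -0.0370129 ,  0.03326859]), 'width': 0.0853078474057807} 0.0187
scene {'mtx': [[520.786, 0.0, 317.0913], [0.0, 520.786, 237.9181], [0.0, 0.0, 1.0]], 'camera_from_world': [[-0.4443, 0.8959, -0.0022, 0.2405], [0.5561, 0.2739, -0.7847, -0.2251], [-0.7024, -0.3499, -0.6199, 1.8003], [0.0, 0.0, 0.0, 1.0]]}
side {'mtx': [[457.4952, 0.0, 317.2325], [0.0, 457.4952, 242.6856], [0.0, 0.0, 1.0]], 'camera_from_world': [[0.8136, -0.5814, 0.0042, -0.4703], [-0.3351, -0.4748, -0.8138, 0.2912], [0.4752, 0.6607, -0.5812, 0.8323], [0.0, 0.0, 0.0, 1.0]]}
wrist {'mtx': [[337.8333, 0.0, 320.9932], [0.0, 337.8333, 242.0301], [0.0, 0.0, 1.0]], 'T_tool_cam': [[-0.0001, -0.9517, -0.3071, 0.0788], [1.0, -0.0003, 0.0006, -0.0002], [-0.0006, -0.3071, 0.9517, -0.1785], [0.0, 0.0, 0.0, 1.0]]}
['IKError', 'capture', 'get_calibration', 'hold_point_z', 'sign_off', 'state']
```

View pics/scene0.png

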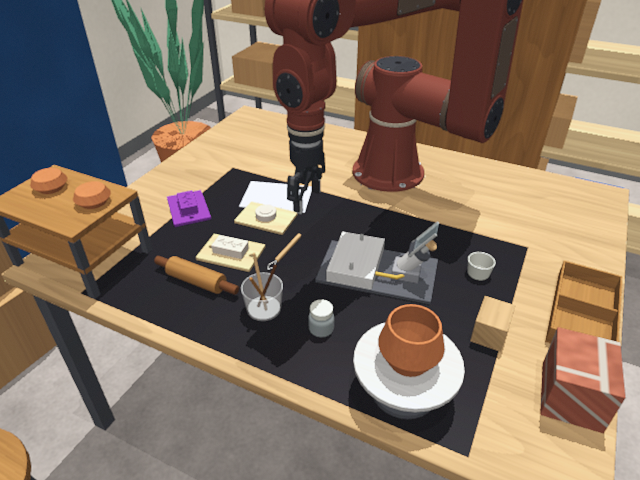

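View pics/side0.png

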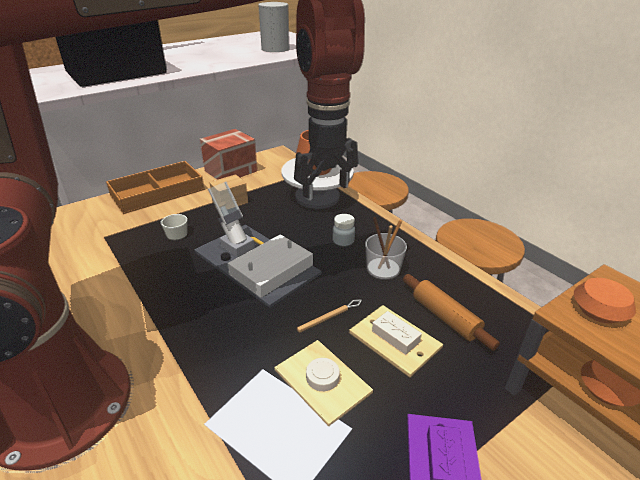

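Scene: three plaque-like boards. There is a two-holed plywood one at scene (231,252) / side (397,340), a medallion with a round disc at (266,215) / (322,380), and a purple look-alike at (188,207) / (445,450). I choose the first. The stand is at scene (378,262) and the pump leans at (425,240). Next is one composite close crop of the plaque and stand in both views.

```bash
python3 - <<'E'
import cv2,numpy as np
a=cv2.imread("pics/scene0.png");b=cv2.imread("pics/side0.png")
c=lambda im,x,y,w,h:cv2.resize(im[y:y+h,x:x+w],(400,300),interpolation=cv2.INTER_CUBIC)
out=np.vstack([np.hstack([c(a,191,222,80,60),c(b,346,300,100,75)]),np.hstack([c(a,315,210,132,99),c(b,190,180,132,99)])])
cv2.imwrite("pics/crop1.png",out)
E
```

```text
(no output)
```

View pics/crop1.png

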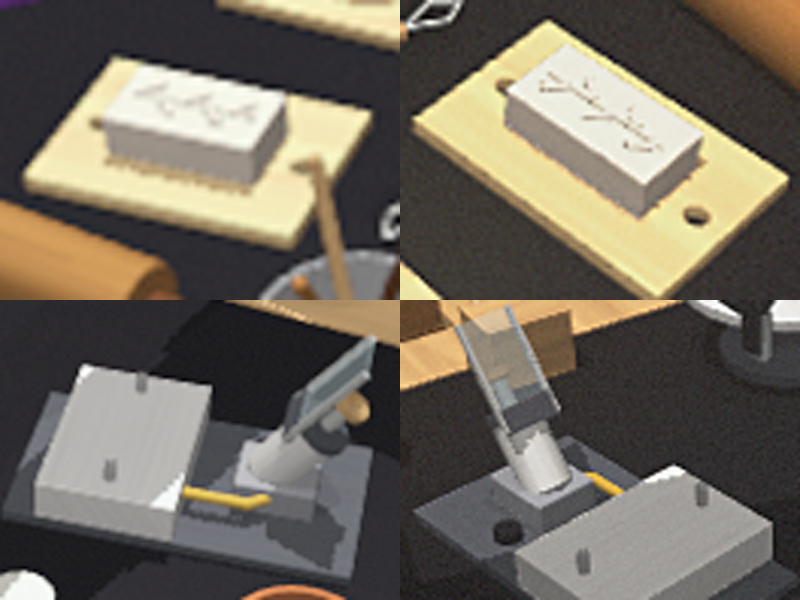

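```bash
cat > h.py <<'E'
from rig import robot
import cv2,numpy as np
C={n:robot.get_calibration(n) for n in("scene","side","wrist")}
def tri(p,q):
    P=[C[n]["mtx"]@C[n]["camera_from_world"][:3] for n in("scene","side")]
    X=cv2.triangulatePoints(P[0],P[1],np.float64(p),np.float64(q))[:,0];return X[:3]/X[3]
def ray(n,p,z,st=None):
    K=C[n]["mtx"]
    if n=="wrist":
        T=np.eye(4);T[:3,:3]=st["ee_rot"];T[:3,3]=st["tcp_pos"];T=T@C[n]["T_tool_cam"]
    else: T=np.linalg.inv(C[n]["camera_from_world"])
    d=T[:3,:3]@np.linalg.inv(K)@np.r_[p,1.];o=T[:3,3]
    return o+d*(z-o[2])/d[2]
E
python3 - <<'E'
from h import *
np.set_printoptions(precision=4,suppress=True)
sc=[(214,233.4),(265.4,244),(250.4,269.6),(196,258)]
sd=[(412.2,373.2),(349.3,329.5),(383,305),(443,345.5)]
for p,q in zip(sc,sd): print("corner",tri(p,q),ray("scene",p,.01)[:2],ray("side",q,.01)[:2])
print("holes side",ray("side",(346+105.5/4,300+87/4),.01),ray("side",(346+296/4,300+215/4),.01))
for nm,p,q in [("pin1 tip",(361.5,234.7),(250.7,262.8)),("pin1 base",(361.5,240.4),(250.7,270.8)),("pin2 tip",(351.3,262.8),(289.3,241.7)),("pin2 base",(351.3,270),(289.3,248.3)),("head",(431.2,244.7),(226,209.7))]:
    print(nm,tri(p,q))
f=lambda x,y:(315+x/3.03,210+(y-300)/3.03);g=lambda x,y:(190+(x-400)/3.03,180+(y-300)/3.03)
# block top corners scene: far-left(85,366) right-far(212,385) near-right(175,500ish) near-left(38,487)
print("block top scene",[ray("scene",f(*p),.05)[:2] for p in((85,366),(212,385),(178,505),(38,487))])
print("block top side",[ray("side",g(*p),.05)[:2] for p in((520,548),(675,466),(772,522))])
print("plate tips scene",[ray("scene",f(*p),.15) for p in((374,338),)])
E
```

```text
corner [ 0.5611 -0.3284  0.0125] [ 0.5566 -0.3278] [ 0.5658 -0.3302]
corner [ 0.5361 -0.1692  0.0111] [ 0.5326 -0.1681] [ 0.5389 -0.1716]
corner [ 0.6459 -0.1519  0.0088] [ 0.6442 -0.1481] [ 0.648  -0.1569]
corner [ 0.6678 -0.313   0.0064] [ 0.6697 -0.3078] [ 0.6672 -0.3169]
holes side [ 0.5939 -0.1827  0.01  ] [ 0.613 -0.305  0.01 ]
pin1 tip [0.446  0.0854 0.0687]
pin1 base [0.4433 0.0851 0.0466]
pin2 tip [0.5647 0.1061 0.0682]
pin2 base [0.5659 0.1082 0.0458]
head [0.4736 0.2754 0.1154]
block top scene [array([0.4313, 0.0267]), array([0.4061, 0.1418]), array([0.5696, 0.1731]), array([0.6008, 0.0594])]
block top side [array([0.4181, 0.1361]), array([0.578 , 0.1627]), array([0.5998, 0.0496])]
plate tips scene [array([0.4089, 0.2787, 0.15  ])]
```

Corners triangulate to about 10 mm height and a 159×111 mm board. The pins are 122 mm apart with tips at 69 mm and the block top at about 47–50 mm, so it all fits the description. Plaque: about (0.603, -0.243), long axis at 99°. Stand: about (0.505, 0.096), yaw about 10°. I'll move above the plaque for wrist views.

Call:
{"name": "step_arm", "arguments": {
  "moves": [
    [[0,-0.06,0.0],3,100],
    [[0,-0.06,0.0],3,100],
    [[0,-0.06,0],3,100],
    [[0,-0.055,0],0,100],
    [[0,0,0],0,100],
    [[0,0,0],0,100]
  ]
}}

```text
clock: 0.9
tcp_pos: [0.598, -0.2404, 0.1918]
ee_rot: [[-0.164, 0.986, -0.003], [0.986, 0.164, 0.002], [0.003, -0.003, -1.0]]
force: [0.4, 0.4, 0.1]
width: 0.0852
```

```bash
python3 - <<'E'
from h import *
s=robot.state();im=robot.capture("wrist")[:,:,::-1].copy();cv2.imwrite("pics/w1.png",im);np.save("w1.npy",np.c_[s["ee_rot"],s["tcp_pos"]])
print(s["clock"],s["tcp_pos"],s["joint_pos"],s["ee_rot"].round(4).tolist())
E
```

```text
0.9 [ 0.59798336 -0.24042886  0.19182925] [-3.34995673e+01  1.42383936e+01  1.44237733e+01  9.04141221e+01
 -7.73183570e-03  4.70385536e+01] [[-0.1644, 0.9864, -0.0034], [0.9864, 0.1644, 0.0021], [0.0026, -0.003, -1.0]]
```

View pics/w1.png

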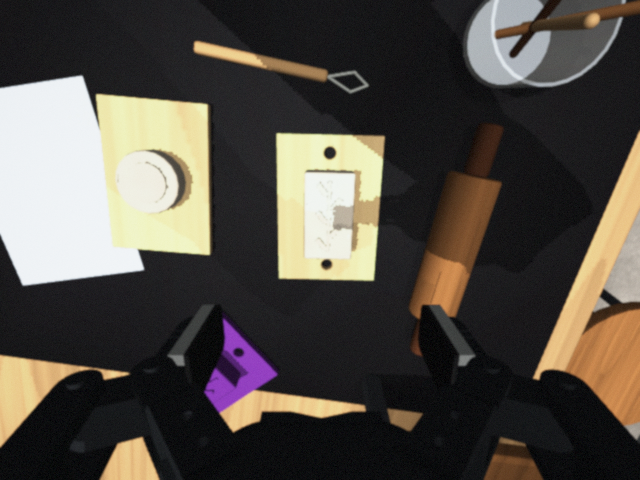

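The wrist view shows the two-holed plaque at the centre, holes near (330,152) and (326,264), and the rolling pin clear to the right. I'll compute the hole positions.

```bash
python3 - <<'E'
from h import *
im=cv2.imread("pics/w1.png");M=np.load("w1.npy");s=dict(ee_rot=M[:,:3],tcp_pos=M[:,3])
hs=[]
for x,y in((330,152),(326,264)):
    g=im[y-11:y+12,x-11:x+12].max(2)<90
    n,l,st,c=cv2.connectedComponentsWithStats(g.astype(np.uint8))
    k=l[11,11];p=c[k]+[x-11,y-11];print(p,st[k]);hs.append(ray("wrist",p,.009,s))
hs=np.array(hs);d=hs[0]-hs[1];print(hs,np.hypot(*d[:2]),np.degrees(np.arctan2(d[1],d[0])),hs.mean(0))
w=(im.min(2)>140)&(im.max(2).astype(int)-im.min(2)<70)
w[:, :295]=0;w[:,365:]=0;w[:165]=0;w[270:]=0
r=cv2.minAreaRect(cv2.findNonZero(w.astype(np.uint8)));print(r,ray("wrist",r[0],.038,s))
E
```

```text
[329.47126437 152.44827586] [ 6  7 10 10 87]
[326.  263.5] [ 7  7  9  8 58]
[[ 0.59621737 -0.17971857  0.009     ]
 [ 0.61347351 -0.30180307  0.009     ]] 0.12329801198259882 98.04522619092232 [ 0.60484544 -0.24076082  0.009     ]
((329.4999694824219, 216.99996948242188), (68.99998474121094, 103.99998474121094), 0.0) [ 0.60621998 -0.24050351  0.038     ]
```

Call:
{"name": "step_arm", "arguments": {
  "moves": [
    [[0.004,0,-0.05],-1.4,100],
    [[0.003,0,-0.05],0,100],
    [[0,0,-0.04],0,100],
    [[0,0,-0.02],0,100],
    [[0,0,0],0,100]
  ]
}}

```text
clock: 1.58
tcp_pos: [0.6063, -0.2329, 0.0288]
ee_rot: [[-0.148, 0.989, -0.001], [0.989, 0.148, 0.001], [0.001, -0.001, -1.0]]
force: [0.2, 0.5, 0.2]
width: 0.0852
```

Call:
{"name": "step_arm", "arguments": {
  "moves": [
    [[-0.001,-0.008,-0.008],-0.5,100],
    [[0,0,-0.005],0,100],
    [[0,0,0],0,100]
  ]
}}

```text
clock: 1.95
tcp_pos: [0.6071, -0.2414, 0.0183]
ee_rot: [[-0.14, 0.99, 0.002], [0.99, 0.14, -0.001], [-0.001, 0.002, -1.0]]
force: [0.3, -0.9, 0.3]
width: 0.0853
```

Call:
{"name": "step_arm", "arguments": {
  "moves": [
    [[-0.002,0,-0.004],0,55],
    [[0,0,0],0,30],
    [[0,0,0],0,30],
    [[0,0,0],0,30],
    [[0,0,0],0,30]
  ],
  "grip_force": 50
}}

```text
clock: 2.58
tcp_pos: [0.6057, -0.2419, 0.0154]
ee_rot: [[-0.14, 0.99, 0.004], [0.99, 0.14, -0.002], [-0.003, 0.004, -1.0]]
force: [-0.3, -0.1, -0.1]
width: 0.0258
```

```bash
python3 - <<'E'
from h import *
print(robot.state()["width"])
a=robot.capture("wrist")[:,:,::-1];b=robot.capture("side")[:,:,::-1]
cv2.imwrite("pics/g1.png",np.hstack([cv2.resize(a,(400,300)),cv2.resize(b[200:440,280:600],(400,300))]))
E
```

```text
0.025840197469738948
```

View pics/g1.png

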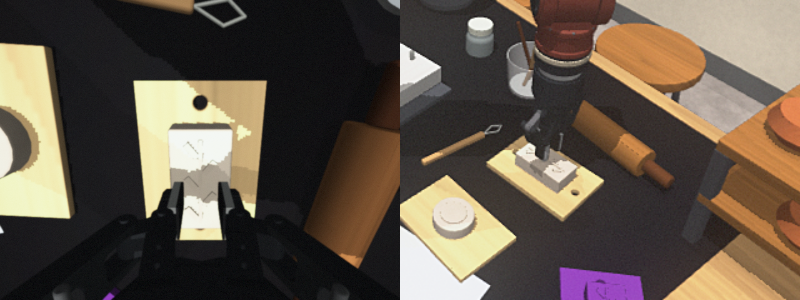

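```bash
python3 - <<'E'
from h import *
T=np.linalg.inv(C["wrist"]["T_tool_cam"]);K=C["wrist"]["mtx"]
for p in [(0,0,0),(0,.0128,0),(0,-.0128,0),(0,.0128,-.0187),(0,.0128,-.03),(0,.0128,-.045),(0.011,.0128,0),(-.011,.0128,0)]:
    c=K@(T@np.r_[p,1])[:3];print(p,(c[:2]/c[2]).round(1), "half-size",(c[:2]/c[2]/1.6).round(1))
s=robot.state();print(s["tcp_pos"],s["joint_pos"],s["force"])
Ci=C["side"];c=Ci["mtx"]@(Ci["camera_from_world"]@np.r_[s["tcp_pos"],1])[:3];print("side px of tcp",c[:2]/c[2],((c[:2]/c[2])-[280,200])*1.25+[400,0])
E
```

```text
(0, 0, 0) [321.2 277.3] half-size [200.7 173.3]
(0, 0.0128, 0) [343.4 277.2] half-size [214.7 173.3]
(0, -0.0128, 0) [298.9 277.3] half-size [186.8 173.3]
(0, 0.0128, -0.0187) [345.7 291.8] half-size [216.1 182.4]
(0, 0.0128, -0.03) [347.4 302.1] half-size [217.1 188.8]
(0, 0.0128, -0.045) [349.9 318.1] half-size [218.7 198.8]
(0.011, 0.0128, 0) [343.8 259.3] half-size [214.9 162.1]
(-0.011, 0.0128, 0) [343.1 294.6] half-size [214.4 184.1]
[ 0.60568548 -0.24191884  0.01540571] [-3.32436639e+01  1.70774026e+01 -6.88220186e-01  7.19842412e+01
  1.84104624e-02  4.87030645e+01] [-0.39100764  1.03556466  0.10861997]
side px of tcp [395.70633649 334.31428357] [544.63292062 167.89285446]
```

```bash
python3 - <<'E'
from h import *
a=robot.capture("wrist")[:,:,::-1];b=robot.capture("side")[:,:,::-1]
cv2.imwrite("pics/g2.png",np.hstack([cv2.resize(a[180:400,220:420],(400,440),interpolation=cv2.INTER_CUBIC),cv2.resize(b[260:370,350:450],(400,440),interpolation=cv2.INTER_CUBIC)]))
E
```

```text
(no output)
```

View pics/g2.png

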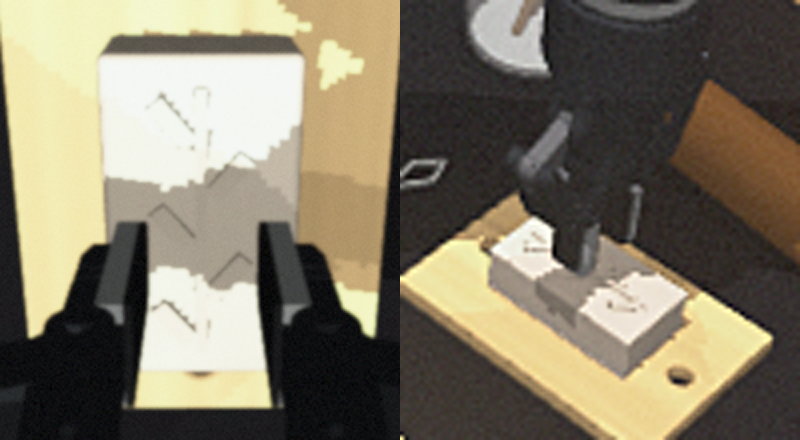

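The fingers are hovering above the block. From the pad spacing and side view I estimate the tips sit about 30 mm short of the reported TCP, so this was a miss and nothing moved. I'll reopen and go lower in small steps, watching the force.

Call:
{"name": "step_arm", "arguments": {
  "moves": [
    [[0,0,0],0,100],
    [[0,0,0],0,100],
    [[0,0,0],0,100],
    [[0,0,-0.012],0,100],
    [[0,0,-0.008],0,100],
    [[0,0,0],0,100]
  ]
}}

```text
clock: 3.52
tcp_pos: [0.6052, -0.2416, -0.0068]
ee_rot: [[-0.14, 0.99, 0.003], [0.99, 0.14, -0.002], [-0.002, 0.003, -1.0]]
force: [0.0, 0.1, 0.5]
width: 0.0854
```

```bash
python3 - <<'E'
from h import *
s=robot.state();print(s["tcp_pos"],s["width"],s["force"])
a=robot.capture("wrist")[:,:,::-1];b=robot.capture("side")[:,:,::-1]
cv2.imwrite("pics/g3.png",np.hstack([cv2.resize(a[180:400,220:420],(400,440),interpolation=cv2.INTER_CUBIC),cv2.resize(b[260:370,350:450],(400,440),interpolation=cv2.INTER_CUBIC)]))
E
```

```text
[ 0.60524099 -0.24164162 -0.00677825] 0.08538796851638411 [0.04972297 0.05805676 0.4916923 ]
```

View pics/g3.png

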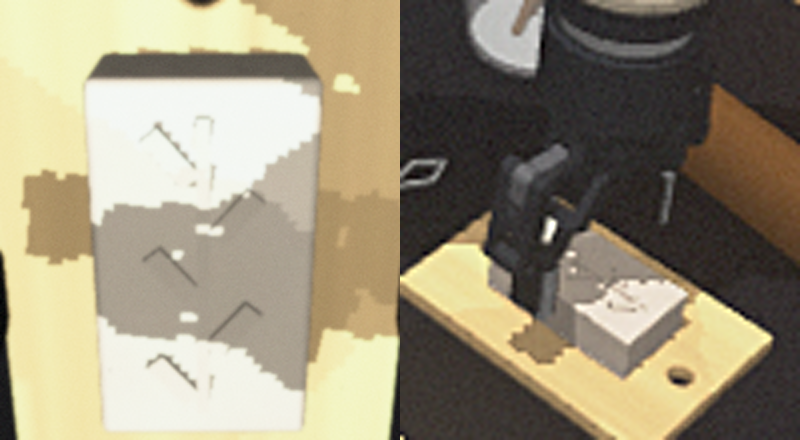

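Call:
{"name": "step_arm", "arguments": {
  "moves": [
    [[0,0,-0.006],0,100],
    [[0,0,-0.002],0,60],
    [[0,0,0],0,40],
    [[0,0,0],0,30],
    [[0,0,0],0,30],
    [[0,0,0],0,30]
  ]
}}

```text
clock: 4.38
tcp_pos: [0.606, -0.2422, -0.0136]
ee_rot: [[-0.14, 0.99, 0.005], [0.99, 0.14, -0.003], [-0.003, 0.004, -1.0]]
force: [0.1, 0.3, -0.3]
width: 0.049
```

Call:
{"name": "step_arm", "arguments": {
  "moves": [
    [[0,0,0.02],0,30],
    [[0,0,0.04],0,30],
    [[0,0,0.05],0,30],
    [[0,0,0.05],0,30],
    [[0,0.02,0.01],5,30],
    [[-0.01,0.035,0],10,30],
    [[-0.01,0.04,0],10,30]
  ]
}}

```text
clock: 5.25
tcp_pos: [0.5836, -0.146, 0.167]
ee_rot: [[-0.552, 0.834, 0.006], [0.834, 0.552, -0.002], [-0.005, 0.004, -1.0]]
force: [-0.8, 1.0, -4.5]
width: 0.0485
```

Call:
{"name": "step_arm", "arguments": {
  "moves": [
    [[-0.01,0.035,0],10,30],
    [[-0.015,0.035,0],10,30],
    [[-0.015,0.035,0],10,30],
    [[-0.015,0.035,0],10,30],
    [[-0.01,0.035,0],10,30],
    [[-0.01,0.035,0],8,30],
    [[0,0.0,0],0,30],
    [[0,0,0],0,30]
  ]
}}

```text
clock: 6.25
tcp_pos: [0.5045, 0.0731, 0.176]
ee_rot: [[-0.998, -0.065, 0.011], [-0.065, 0.998, 0.005], [-0.011, 0.005, -1.0]]
force: [0.4, 0.2, -4.1]
width: 0.0489
```

```bash
python3 - <<'E'
from h import *
s=robot.state();print(s["clock"],s["tcp_pos"],s["joint_pos"].round(1),np.degrees(np.arctan2(s["ee_rot"][1,1],s["ee_rot"][0,1])))
for n in("scene","side","wrist"):
    im=robot.capture(n)[:,:,::-1];cv2.imwrite(f"pics/p1_{n}.png",im)
np.save("p1.npy",np.c_[s["ee_rot"],s["tcp_pos"]])
a=cv2.imread("pics/p1_scene.png");b=cv2.imread("pics/p1_side.png");w=cv2.imread("pics/p1_wrist.png")
cv2.imwrite("pics/p1.png",np.vstack([np.hstack([cv2.resize(a[180:300,290:450],(400,300)),cv2.resize(b[160:310,180:380],(400,300))]),np.hstack([cv2.resize(w,(400,300)),np.zeros((300,400,3),np.uint8)])]))
E
```

```text
6.25 [0.50454623 0.07313274 0.17603937] [ -6.7 -11.  -12.9  87.5   0.4 -10.5] 93.72294602443257
```

View pics/p1.png

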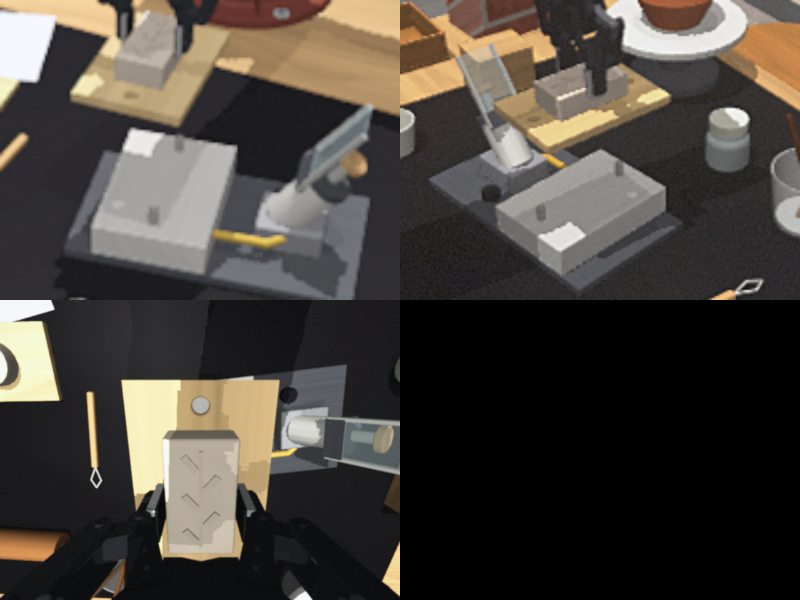

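The plaque is held level, and the stand is visible below and behind it with the pump on the +y side. I'll step sideways so the wrist camera sees both pins beside the board, from two positions.

Call:
{"name": "step_arm", "arguments": {
  "moves": [
    [[0,-0.04,0],3,30],
    [[0,-0.04,0],3,30],
    [[0,-0.04,0],0,30],
    [[0,0,0],0,30],
    [[0,0,0],0,30]
  ]
}}

```text
clock: 7.02
tcp_pos: [0.5044, -0.0539, 0.1752]
ee_rot: [[-0.986, -0.165, 0.009], [-0.165, 0.986, 0.007], [-0.01, 0.005, -1.0]]
force: [-0.0, 0.4, -4.2]
width: 0.0481
```

```bash
python3 - <<'E'
from h import *
s=robot.state();print(s["clock"],s["tcp_pos"],np.degrees(np.arctan2(s["ee_rot"][1,1],s["ee_rot"][0,1])))
im=robot.capture("wrist")[:,:,::-1];cv2.imwrite("pics/w2.png",im);np.save("w2.npy",np.c_[s["ee_rot"],s["tcp_pos"]])
E
```

```text
7.025 [ 0.50442469 -0.05386727  0.17523296] 99.48500760284763
```

View pics/w2.png

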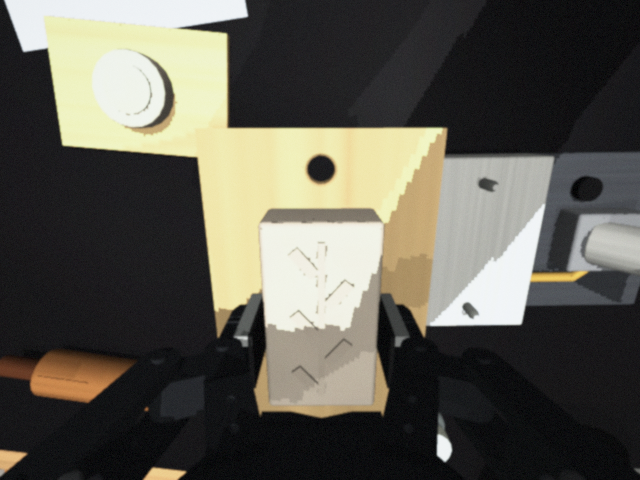

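Both pins are visible, near (488,184) and (470,310), and the plate-side hole is at (321,168). I'll localise the pins numerically.

```bash
python3 - <<'E'
from h import *
im=cv2.imread("pics/w2.png")
for (x0,x1,y0,y1) in((474,504,174,196),(458,484,298,322)):
    print(x0,y0)
    for r in im[y0:y1,x0:x1].mean(2).astype(int): print(' '.join(f"{v:3d}" for v in r))
E
```

```text
474 174
183 184 182 183 182 181 180 186 185 187 184 182 181 176 179 180 182 184 181 183 182 181 181 180 178 179 175 173 176 177
179 186 184 182 180 180 181 183 183 181 182 178 179 176 182 179 183 184 180 184 181 178 181 177 180 179 176 175 177 177
184 183 184 180 179 178 178 183 177 174 167 165 167 174 177 179 185 184 183 185 182 179 181 178 180 175 175 175 175 176
184 184 182 178 165 168 169 173 164 146 141 139 152 164 173 175 180 182 183 183 181 181 180 178 180 176 174 172 176 176
186 185 179 169 159 154 150 145 129 107  93 101 119 140 150 163 172 176 178 180 179 183 179 179 180 179 178 173 179 174
184 183 179 165 154 140 120 102  80  74  68  73  76  94 109 119 136 149 157 168 173 176 177 180 177 176 179 171 177 175
187 181 175 162 141 115  89  71  60  63  63  64  63  64  73  80  88  98 115 133 143 156 167 176 177 175 176 174 177 180
184 182 171 156 132  94  69  58  64  59  64  63  67  63  66  68  69  75  80  89  97 115 139 160 172 175 176 176 177 176
182 182 168 151 122  82  61  60  60  58  60  62  63  66  68  68  67  70  73  80  81  89 106 137 160 175 175 175 178 175
184 183 170 
[... 3351 characters left out ...]
 227 228 210 157 100  93 101 114 133 164 190 200 207 210 230 242 243 243 243
243 244 243 243 241 241 241 240 240 233 198 135  99  99 114 150 201 228 235 236 234 238 242 243 243 243
243 243 244 244 243 243 244 242 243 240 228 191 144 122 124 166 218 239 242 242 243 242 243 243 243 244
243 244 244 244 244 243 244 243 243 242 240 229 210 188 170 190 228 241 243 243 244 243 242 243 243 244
243 245 244 244 244 244 244 243 244 242 244 242 238 233 226 226 237 242 244 244 244 243 244 243 243 244
243 243 245 243 244 243 243 243 243 243 243 244 244 242 241 242 242 243 244 244 244 243 243 242 242 243
244 244 244 243 244 244 243 243 243 243 244 243 244 243 244 243 244 243 244 243 244 244 243 243 243 243
```

```bash
python3 - <<'E'
from h import *
im=cv2.imread("pics/w2.png");M=np.load("w2.npy");s=dict(ee_rot=M[:,:3],tcp_pos=M[:,3])
P=[ray("wrist",p,.05,s) for p in((484.3,183.2),(467.2,306.8))]
d=P[1]-P[0];c=(P[0]+P[1])/2
print("pins",P,np.hypot(*d[:2]),np.degrees(np.arctan2(d[1],d[0])),"centre",c)
for q in [((361.5,234.7),(250.7,262.8))]: pass
g=(im[150:190,300:342].max(2)<95).astype(np.uint8);n,l,st,ce=cv2.connectedComponentsWithStats(g);k=1+np.argmax(st[1:,4]);hp=ce[k]+[300,150]
# board edges at rows: left/right via yellow mask
z=M[2,3]+.0236
h=ray("wrist",hp,z,s);toT=lambda X:M[:,:3].T@(X-M[:,3])
print("hole",hp,st[k],h,"tool",toT(h))
# block top corners centre at TCP+.0516
for p in((261.5,222),(381.5,222),(267,403),(375,402)): print("blk",toT(ray("wrist",p,M[2,3]+.0516,s)))
for p in((197,129),(446,128)): print("board corner",toT(ray("wrist",p,z,s)))
print("yaw tool y",np.degrees(np.arctan2(M[1,1],M[0,1])))
E
```

```text
pins [array([0.44593509, 0.08541066, 0.05      ]), array([0.56857656, 0.10767069, 0.05      ])] 0.12464525471157967 10.287469840152118 centre [0.50725582 0.09654068 0.05      ]
hole [320.52767528 168.50553506] [  8   6  26  26 542] [ 0.44148586 -0.06448444  0.19883296] tool [ 6.35920723e-02  2.51838675e-05 -2.42286607e-02]
blk [ 0.04608216 -0.02268486 -0.05217851]
blk [ 0.04602376  0.02362094 -0.05193158]
blk [-0.0413637  -0.02499112 -0.05132816]
blk [-0.04100208  0.02550626 -0.05106308]
board corner [ 0.08038901 -0.05331958 -0.02467815]
board corner [ 0.08079708  0.05435321 -0.02410935]
yaw tool y 99.48500760284763
```

Pin spacing measures 124.6 mm at 10.3°, and the plaque in hand is centred within 1.2 mm. Target TCP is (0.5085, 0.0967) with jaw yaw 100.3°; it should seat at TCP z ≈ 0.036.

Call:
{"name": "step_arm", "arguments": {
  "moves": [
    [[0.002,0.05,0],0.8,30],
    [[0.002,0.05,0],0,30],
    [[0,0.04,0],0,30],
    [[0,0.01,-0.03],0,30],
    [[0,0,-0.03],0,30],
    [[0,0,-0.02],0,30],
    [[0,0,0],0,30],
    [[0,0,0],0,30]
  ]
}}

```text
clock: 8.07
tcp_pos: [0.5075, 0.1069, 0.0947]
ee_rot: [[-0.983, -0.186, 0.011], [-0.186, 0.983, 0.008], [-0.012, 0.005, -1.0]]
force: [0.4, -0.2, -3.1]
width: 0.0488
```

Call:
{"name": "step_arm", "arguments": {
  "moves": [
    [[0.001,-0.0102,-0.01],-0.4,30],
    [[0,0,0],0,30],
    [[0,0,0],0,30]
  ]
}}

```text
clock: 8.45
tcp_pos: [0.5099, 0.0956, 0.086]
ee_rot: [[-0.984, -0.178, 0.014], [-0.178, 0.984, 0.007], [-0.015, 0.005, -1.0]]
force: [0.5, -0.7, -4.8]
width: 0.0484
```

Call:
{"name": "step_arm", "arguments": {
  "moves": [
    [[-0.0015,0.001,-0.018],0,30],
    [[0,0,0],0,30]
  ]
}}

```text
clock: 8.7
tcp_pos: [0.5082, 0.0966, 0.0667]
ee_rot: [[-0.984, -0.177, 0.014], [-0.177, 0.984, 0.007], [-0.015, 0.005, -1.0]]
force: [0.3, -0.1, -4.2]
width: 0.0488
```

Call:
{"name": "step_arm", "arguments": {
  "moves": [
    [[0,0,-0.008],0,30],
    [[0,0,-0.005],0,30],
    [[0,0,0],0,30]
  ]
}}

```text
clock: 9.07
tcp_pos: [0.5079, 0.0968, 0.0525]
ee_rot: [[-0.984, -0.178, 0.013], [-0.178, 0.984, 0.007], [-0.015, 0.005, -1.0]]
force: [0.3, -1.3, -4.0]
width: 0.0486
```

Call:
{"name": "step_arm", "arguments": {
  "moves": [
    [[0,0,-0.006],0,30],
    [[0,0,-0.005],0,30],
    [[0,0,0],0,30]
  ]
}}

```text
clock: 9.45
tcp_pos: [0.5082, 0.0968, 0.041]
ee_rot: [[-0.984, -0.178, 0.014], [-0.178, 0.984, 0.007], [-0.015, 0.005, -1.0]]
force: [-0.0, 0.0, -4.4]
width: 0.0486
```

Call:
{"name": "step_arm", "arguments": {
  "moves": [
    [[0,0,-0.003],0,30],
    [[0,0,-0.002],0,30],
    [[0,0,0],0,30]
  ]
}}

```text
clock: 9.82
tcp_pos: [0.5086, 0.0967, 0.0365]
ee_rot: [[-0.984, -0.178, 0.015], [-0.178, 0.984, 0.007], [-0.016, 0.004, -1.0]]
force: [-1.0, 0.5, -2.4]
width: 0.0488
```

Call:
{"name": "step_arm", "arguments": {
  "moves": [
    [[0,0,-0.0015],0,30],
    [[0,0,0],0,80],
    [[0,0,0],0,100],
    [[0,0,0],0,100],
    [[0,0,0],0,100]
  ]
}}

```text
clock: 10.45
tcp_pos: [0.5102, 0.0967, 0.0375]
ee_rot: [[-0.984, -0.178, 0.018], [-0.178, 0.984, 0.007], [-0.019, 0.004, -1.0]]
force: [0.1, -0.7, 0.6]
width: 0.0854
```

Call:
{"name": "step_arm", "arguments": {
  "moves": [
    [[0,0,0.03],0,100],
    [[0,0,0.05],0,100],
    [[0,0,0.05],0,100],
    [[0,0,0.05],0,50],
    [[0,0,0.02],0,0],
    [[0,0,0],0,0],
    [[0,0,0],0,0],
    [[0,0,0],0,0]
  ]
}}

```text
clock: 11.45
tcp_pos: [0.5075, 0.0968, 0.2399]
ee_rot: [[-0.984, -0.178, 0.014], [-0.178, 0.984, 0.007], [-0.015, 0.005, -1.0]]
force: [-0.6, 0.6, -0.2]
width: 0.0003
```

```bash
python3 - <<'E'
from h import *
s=robot.state();print(s["clock"],s["tcp_pos"],s["joint_pos"].round(1),s["width"])
im=robot.capture("wrist")[:,:,::-1];cv2.imwrite("pics/w3.png",im);np.save("w3.npy",np.c_[s["ee_rot"],s["tcp_pos"]])
a=robot.capture("scene")[:,:,::-1];b=robot.capture("side")[:,:,::-1];cv2.imwrite("pics/sc3.png",a);cv2.imwrite("pics/sd3.png",b)
cv2.imwrite("pics/v3.png",np.hstack([cv2.resize(im,(533,400))[:, :533],np.vstack([cv2.resize(a[200:300,330:463],(266,200)),cv2.resize(b[170:270,190:323],(266,200))])]))
E
```

```text
11.45 [0.50753602 0.09677404 0.23989473] [ -4.1  -8.9  -4.4  93.8   0.5 -14.3] 0.00025817223977345313
```

View pics/v3.png

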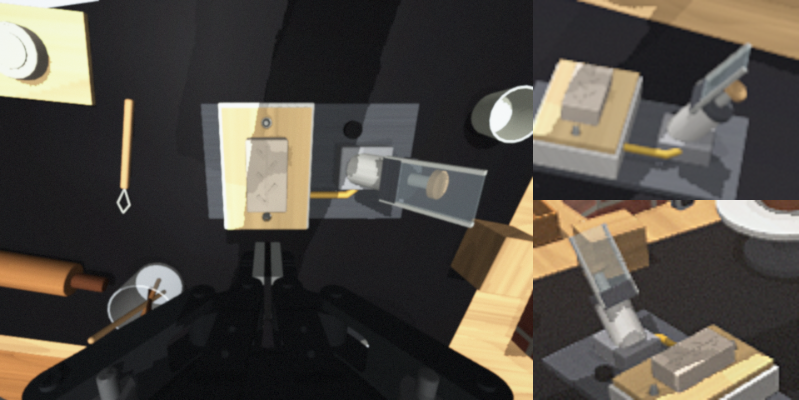

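The plaque is seated with both pins in the holes (wrist px about (319,148) and (319,260)). The shut fingertips also show about 30 mm short of the TCP. Now I'll measure the plunger head by ray intersection.

```bash
python3 - <<'E'
from h import *
np.set_printoptions(precision=4,suppress=True)
M=np.load("w3.npy");s=dict(ee_rot=M[:,:3],tcp_pos=M[:,3])
im=cv2.imread("pics/w3.png");hsv=cv2.cvtColor(im,cv2.COLOR_BGR2HSV)
def blob(path,x0,x1,y0,y1,smin=70):
    h=cv2.cvtColor(cv2.imread(path),cv2.COLOR_BGR2HSV)[y0:y1,x0:x1]
    m=((h[...,0]<25)&(h[...,1]>smin)&(h[...,2]>60)).astype(np.uint8)
    n,l,st,c=cv2.connectedComponentsWithStats(m);k=1+np.argmax(st[1:,4]);return c[k]+[x0,y0],st[k]+np.array([x0,y0,0,0,0])
pw,sw=blob("pics/w3.png",495,560,190,250,50);ps,ss=blob("pics/sc3.png",415,445,232,262,60)
print(pw,sw,ps,ss)
def line(n,p):
    a=ray(n,p,.3,s);b=ray(n,p,0,s);d=(b-a)/np.linalg.norm(b-a);return a,d
L=[line("wrist",pw),line("scene",ps),line("side",(226,209.7))]
def ls(L):
    A=sum(np.eye(3)-np.outer(d,d) for a,d in L);B=sum((np.eye(3)-np.outer(d,d))@a for a,d in L);X=np.linalg.solve(A,B)
    return X,[np.linalg.norm((np.eye(3)-np.outer(d,d))@(X-a)) for a,d in L]
c=np.array([.5073,.0965]);t=np.radians(10.3);R=np.array([[np.cos(t),-np.sin(t)],[np.sin(t),np.cos(t)]])
for S in ([0,1],[0,2],[0,1,2]):
    X,r=ls([L[i] for i in S]);print(S,X,r,"stand",R.T@(X[:2]-c))
# plate tip corners (wrist 533->640)
k=640/533
for p in((487*k,171*k),(473*k,225*k)):
    for z in(.15,.16,.17):
        q=ray("wrist",p,z,s);print("plate",z,R.T@(q[:2]-c))
E
```

```text
[528.967  220.8284] [518 205  20  32 303] [431.5977 245.2069] [425 240  12  11  87]
[0, 1] [0.4722 0.2827 0.1231] [np.float64(0.0007753138210115286), np.float64(0.0007753138210115582)] stand [-0.0012  0.1895]
[0, 2] [0.4841 0.2971 0.093 ] [np.float64(0.008479190671744727), np.float64(0.008479190671744775)] stand [0.0131 0.2015]
[0, 1, 2] [0.4748 0.2793 0.1155] [np.float64(0.006652160289398498), np.float64(0.008825931816013129), np.float64(0.014837721989249417)] stand [0.0007 0.1856]
plate 0.15 [-0.0212  0.214 ]
plate 0.16 [-0.0235  0.206 ]
plate 0.17 [-0.0257  0.1979]
plate 0.15 [0.0357 0.2137]
plate 0.16 [0.0313 0.2057]
plate 0.17 [0.027  0.1977]
```

Head top is at stand (0, 0.190), z ≈ 0.124, which agrees with the plate tip seen at y ≈ 0.197, z ≈ 0.17. The moves cannot command a tilt directly. "A pose out of reach is approached as far as the arm can" may give one, so I'll test this in free space by stretching outward.

Call:
{"name": "step_arm", "arguments": {
  "moves": [
    [[0.03,-0.05,0.04],-10,0],
    [[0.05,-0.05,0.04],-4,0],
    [[0.06,-0.04,0.02],0,0],
    [[0.06,0,0],0,0],
    [[0.06,0,0],0,0],
    [[0.06,0,0],0,0],
    [[0.06,0,0],0,0]
  ]
}}

```text
clock: 12.48
tcp_pos: [0.7799, -0.0234, 0.2843]
ee_rot: [[-0.996, 0.073, 0.054], [0.073, 0.997, 0.003], [-0.054, 0.007, -0.999]]
force: [1.8, 0.0, -0.2]
width: 0.0001
```

```bash
python3 - <<'E'
from h import *
s=robot.state();print(s["clock"],s["tcp_pos"],s["joint_pos"].round(2),s["ee_rot"].round(3).tolist())
E
```

```text
12.475 [ 0.77990707 -0.02336078  0.28430904] [-11.64  45.73  65.66 106.92   0.81  -7.42] [[-0.996, 0.073, 0.054], [0.073, 0.997, 0.003], [-0.054, 0.007, -0.999]]
```

Call:
{"name": "step_arm", "arguments": {
  "moves": [
    [[0.06,0,0],0,0],
    [[0.06,0,0],0,0],
    [[0.06,0,0],0,0],
    [[0.06,0,0],0,0]
  ]
}}

```text
clock: 12.98
tcp_pos: [0.9018, -0.02, 0.2075]
ee_rot: [[-0.975, 0.073, 0.21], [0.073, 0.997, -0.008], [-0.21, 0.007, -0.978]]
force: [0.7, 0.4, 0.7]
width: 0.0001
```

```bash
python3 - <<'E'
from h import *
s=robot.state();print(s["clock"],s["tcp_pos"],s["joint_pos"].round(2),s["ee_rot"].round(3).tolist())
E
```

```text
12.975 [ 0.90180842 -0.01999387  0.20747835] [-10.16  52.49  66.1   91.61   1.66  -5.75] [[-0.975, 0.073, 0.21], [0.073, 0.997, -0.008], [-0.21, 0.007, -0.978]]
```

The out-of-reach compromise does tilt the tool: 12° now, with joint 3 at its bound. Continuing outward and up.

Call:
{"name": "step_arm", "arguments": {
  "moves": [
    [[0.06,0,0.03],0,0],
    [[0.06,0,0.03],0,0],
    [[0.06,0,0.03],0,0],
    [[0.06,0,0.03],0,0]
  ]
}}

```text
clock: 13.48
tcp_pos: [0.986, -0.0168, 0.2415]
ee_rot: [[-0.917, 0.073, 0.392], [0.071, 0.997, -0.02], [-0.393, 0.01, -0.92]]
force: [-0.3, 0.5, 0.3]
width: 0.0002
```

```bash
python3 - <<'E'
from h import *
s=robot.state();print(s["clock"],s["tcp_pos"],s["joint_pos"].round(2),s["ee_rot"].round(3).tolist())
E
```

```text
13.475 [ 0.9859778  -0.01684672  0.24154391] [-9.42 52.03 66.11 81.08  2.56 -4.62] [[-0.917, 0.073, 0.392], [0.071, 0.997, -0.02], [-0.393, 0.01, -0.92]]
```

Call:
{"name": "step_arm", "arguments": {
  "moves": [
    [[0.06,0,0.03],0,0],
    [[0.06,0,0.03],0,0],
    [[0.06,0,0.03],0,0]
  ]
}}

```text
clock: 13.85
tcp_pos: [1.0491, -0.0152, 0.2721]
ee_rot: [[-0.849, 0.072, 0.523], [0.067, 0.997, -0.027], [-0.523, 0.012, -0.852]]
force: [0.5, -0.2, -0.1]
width: -0.0002
```

Call:
{"name": "step_arm", "arguments": {
  "moves": [
    [[0.06,0,0.03],0,0],
    [[-0.02,0,0],0,0],
    [[-0.04,0,0],0,0]
  ]
}}

```text
clock: 14.22
tcp_pos: [1.0168, -0.0153, 0.2757]
ee_rot: [[-0.825, 0.071, 0.56], [0.066, 0.997, -0.029], [-0.561, 0.013, -0.828]]
force: [0.5, -0.4, 1.0]
width: 0.0003
```

The tilt is 34.1°, nearly the 35° wanted. Now I'll retract high and twist about −77° so the tool axis points along the pump axis (azimuth −79.7°).

Call:
{"name": "step_arm", "arguments": {
  "moves": [
    [[-0.06,0,0.02],0,0],
    [[-0.06,0,0.03],0,0],
    [[-0.06,0,0.03],0,0],
    [[-0.06,0,0.03],0,0],
    [[-0.06,0,0.03],0,0],
    [[-0.06,0,0],0,0],
    [[-0.04,0,0],0,0],
    [[0,0,0],0,0]
  ]
}}

```text
clock: 15.22
tcp_pos: [0.6283, -0.0145, 0.4013]
ee_rot: [[-0.828, 0.072, 0.557], [0.067, 0.997, -0.03], [-0.557, 0.013, -0.83]]
force: [0.6, -0.6, -0.2]
width: 0.0
```

```bash
python3 - <<'E'
from h import *
s=robot.state();print(s["clock"],s["tcp_pos"],s["joint_pos"].round(2),s["ee_rot"].round(3).tolist())
E
```

```text
15.225 [ 0.62830796 -0.01448442  0.40131867] [-17.74 -29.62 -11.96  74.67   8.13 -11.  ] [[-0.828, 0.072, 0.557], [0.067, 0.997, -0.03], [-0.557, 0.013, -0.83]]
```

Call:
{"name": "step_arm", "arguments": {
  "moves": [
    [[-0.01,0.04,0],-9.6,0],
    [[-0.01,0.04,0],-9.6,0],
    [[-0.01,0.04,0],-9.6,0],
    [[-0.02,0.04,-0.01],-9.6,0],
    [[-0.02,0.04,-0.01],-9.6,0],
    [[-0.02,0.04,-0.01],-9.6,0]
  ]
}}

```text
clock: 15.98
tcp_pos: [0.5478, 0.2057, 0.3716]
ee_rot: [[-0.425, 0.856, 0.296], [0.717, 0.517, -0.467], [-0.553, 0.013, -0.833]]
force: [0.5, -0.1, -0.0]
width: -0.0
```

```bash
python3 - <<'E'
from h import *
s=robot.state();print(s["clock"],s["tcp_pos"],s["joint_pos"].round(2),s["ee_rot"].round(3).tolist());z=s["ee_rot"][:,2];print(np.degrees([np.arctan2(z[1],z[0]),np.arccos(-z[2])]))
E
```

```text
15.975 [0.54777009 0.20566269 0.37160606] [ 26.19   4.06  16.23  98.12 -33.35  84.05] [[-0.425, 0.856, 0.296], [0.717, 0.517, -0.467], [-0.553, 0.013, -0.833]]
[-57.68058228  33.57125066]
```

Call:
{"name": "step_arm", "arguments": {
  "moves": [
    [[-0.022,0.036,-0.02],-8,0],
    [[-0.022,0.036,-0.03],-8,0],
    [[-0.022,0.036,-0.03],-6,0],
    [[-0.021,0.037,-0.05],0,0],
    [[0,0,0],0,0],
    [[0,0,0],0,0]
  ]
}}

```text
clock: 16.73
tcp_pos: [0.461, 0.356, 0.2322]
ee_rot: [[-0.119, 0.989, 0.088], [0.82, 0.148, -0.553], [-0.56, 0.007, -0.828]]
force: [1.2, -0.5, 1.1]
width: -0.0001
```

```bash
cat > ax.py <<'E'
from h import *
H=np.array([.4733,.2834,.124]);a=np.array([-.1026,.5644,.8192]);xs=np.array([np.cos(np.radians(10.3)),np.sin(np.radians(10.3)),0]);n=np.cross(a,xs)
s=robot.state();z=s["ee_rot"][:,2]
d=s["tcp_pos"]-H;print(s["clock"],"tcp",s["tcp_pos"].round(4),"along a,xs,n(+?)",(d@a).round(4),(d@xs).round(4),(d@n).round(4),"n",n.round(3))
tip=d-.031*z;print("tip est along",(tip@a).round(4),(tip@xs).round(4),(tip@n).round(4))
print("azim,tilt",np.degrees([np.arctan2(z[1],z[0]),np.arccos(-z[2])]).round(2),s["joint_pos"].round(1),"F.a",(s["force"]@a).round(2),"y axis",s["ee_rot"][:,1].round(3))
E
python3 ax.py
```

```text
16.725 tcp [0.461  0.356  0.2322] along a,xs,n(+?) 0.1309 0.0009 -0.0017 n [-0.146  0.806 -0.574]
tip est along 0.1619 0.0012 -0.0022
azim,tilt [-80.91  34.07] [ 40.9  32.2  34.  111.4 -28.4 127.5] F.a 0.48 y axis [0.989 0.148 0.007]
```

Alignment is good: within 2 mm laterally, tilt 34.1° and azimuth −80.9°. Advancing down the axis.

Call:
{"name": "step_arm", "arguments": {
  "moves": [
    [[0.003,-0.0155,-0.024],0,0],
    [[0.003,-0.0155,-0.024],0,0],
    [[0.003,-0.0155,-0.024],0.8,0],
    [[0.002,-0.0155,-0.023],0,0],
    [[0,0,0],0,0],
    [[0,0,0],0,0]
  ]
}}

```text
clock: 17.48
tcp_pos: [0.4784, 0.2902, 0.1436]
ee_rot: [[-0.119, 0.987, 0.104], [0.823, 0.157, -0.546], [-0.555, 0.02, -0.831]]
force: [0.5, -0.6, 0.4]
width: -0.0
```

```bash
python3 ax.py; python3 - <<'E'
from h import *
a=robot.capture("scene")[:,:,::-1];b=robot.capture("side")[:,:,::-1];w=robot.capture("wrist")[:,:,::-1]
cv2.imwrite("pics/v4.png",np.hstack([np.vstack([cv2.resize(a[150:290,360:500],(400,300)),cv2.resize(b[120:270,150:350],(400,300))]),cv2.resize(w[100:480,160:480],(400,600))]))
E
```

```text
17.475 tcp [0.4784 0.2902 0.1436] along a,xs,n(+?) 0.0194 0.0063 -0.0065 n [-0.146  0.806 -0.574]
tip est along 0.0504 0.0061 -0.0072
azim,tilt [-79.26  33.76] [ 35.5  21.7  11.8  95.7 -30.3 121.1] F.a -0.04 y axis [0.987 0.157 0.02 ]
```

View pics/v4.png

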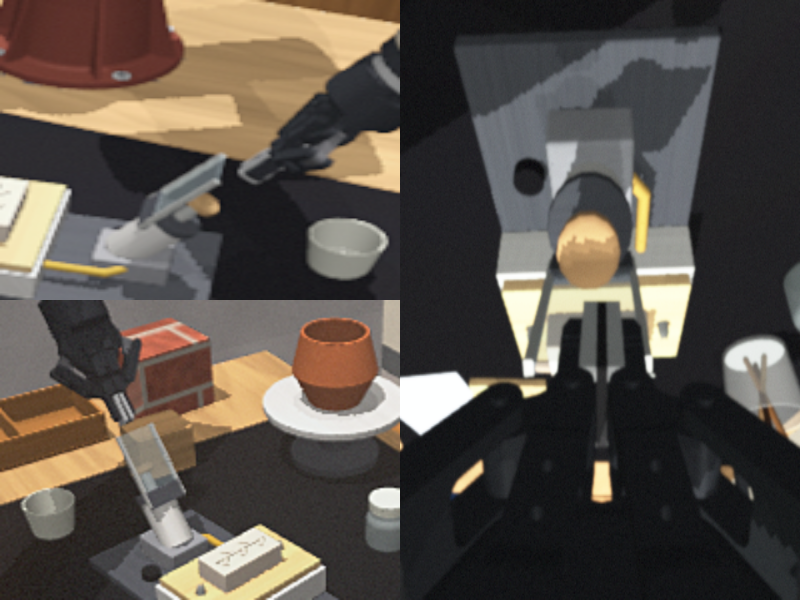

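The view shows shut fingers just beyond the guard's end, in line with the head (wrist crop head (588,262), finger axis (602,·)). They sit about 6 mm towards +x and 7 mm towards the guard, so I'll correct that first.

Call:
{"name": "step_arm", "arguments": {
  "moves": [
    [[-0.0072,0.0062,-0.0052],0,0],
    [[0,0,0],0,0],
    [[0,0,0],0,0]
  ]
}}

```text
clock: 18.0
tcp_pos: [0.4706, 0.2986, 0.138]
ee_rot: [[-0.121, 0.987, 0.105], [0.823, 0.159, -0.545], [-0.555, 0.02, -0.832]]
force: [-0.7, -0.8, -0.1]
width: -0.0002
```

```bash
python3 ax.py
```

```text
18.0 tcp [0.4706 0.2986 0.138 ] along a,xs,n(+?) 0.0203 0.0 0.0046 n [-0.146  0.806 -0.574]
tip est along 0.0513 -0.0002 0.0039
azim,tilt [-79.1   33.74] [ 36.6  22.   11.6  95.7 -30.  122.1] F.a -0.48 y axis [0.987 0.159 0.02 ]
```

Call:
{"name": "step_arm", "arguments": {
  "moves": [
    [[0.0015,-0.0113,-0.0164],0,0],
    [[0.0015,-0.0113,-0.0164],0,0],
    [[0,0,0],0,0],
    [[0,0,0],0,0]
  ]
}}

```text
clock: 18.5
tcp_pos: [0.4738, 0.2763, 0.1055]
ee_rot: [[-0.121, 0.987, 0.106], [0.823, 0.16, -0.545], [-0.555, 0.021, -0.832]]
force: [0.4, -0.3, -0.9]
width: -0.0002
```

```bash
python3 ax.py
```

```text
18.5 tcp [0.4738 0.2763 0.1055] along a,xs,n(+?) -0.0192 -0.0008 0.0048 n [-0.146  0.806 -0.574]
tip est along 0.0118 -0.001 0.0041
azim,tilt [-78.96  33.72] [ 34.8  19.7   5.5  90.8 -30.5 120.1] F.a -0.91 y axis [0.987 0.16  0.021]
```

Tip is about 12 mm above the head, laterally centred. Small steps to contact.

Call:
{"name": "step_arm", "arguments": {
  "moves": [
    [[0.001,-0.0045,-0.0066],0,0],
    [[0.0005,-0.0028,-0.0041],0,0],
    [[0,0,0],0,0]
  ]
}}

```text
clock: 18.88
tcp_pos: [0.4759, 0.2695, 0.0951]
ee_rot: [[-0.121, 0.987, 0.108], [0.824, 0.16, -0.544], [-0.554, 0.023, -0.832]]
force: [-0.1, -0.2, -0.0]
width: -0.0001
```

```bash
python3 ax.py
```

```text
18.875 tcp [0.4759 0.2695 0.0951] along a,xs,n(+?) -0.0318 0.0 0.005 n [-0.146  0.806 -0.574]
tip est along -0.0008 -0.0002 0.0043
azim,tilt [-78.8   33.68] [ 34.1  19.2   3.7  89.1 -30.7 119.3] F.a -0.1 y axis [0.987 0.16  0.023]
```

Call:
{"name": "step_arm", "arguments": {
  "moves": [
    [[0.0003,-0.0034,-0.0049],0,0],
    [[0,0,0],0,0]
  ]
}}

```text
clock: 19.12
tcp_pos: [0.4768, 0.2664, 0.0907]
ee_rot: [[-0.12, 0.987, 0.109], [0.824, 0.161, -0.543], [-0.553, 0.025, -0.833]]
force: [-1.8, 3.1, 4.1]
width: 0.0002
```

```bash
python3 ax.py
```

```text
19.125 tcp [0.4768 0.2664 0.0907] along a,xs,n(+?) -0.0372 0.0004 0.0049 n [-0.146  0.806 -0.574]
tip est along -0.0062 0.0001 0.0042
azim,tilt [-78.64  33.64] [ 33.9  18.8   2.9  88.4 -30.8 119. ] F.a 5.31 y axis [0.987 0.161 0.025]
```

Contact with 5.3 N straight along the axis. Pressing on.

Call:
{"name": "step_arm", "arguments": {
  "moves": [
    [[0.0002,-0.0028,-0.0041],0,0],
    [[0.0002,-0.0023,-0.0033],0,0]
  ]
}}

```text
clock: 19.38
tcp_pos: [0.4776, 0.262, 0.0842]
ee_rot: [[-0.12, 0.987, 0.111], [0.825, 0.161, -0.542], [-0.552, 0.026, -0.833]]
force: [-1.3, 4.4, 6.4]
width: -0.0001
```

```bash
python3 ax.py
```

```text
19.375 tcp [0.4776 0.262  0.0842] along a,xs,n(+?) -0.0452 0.0004 0.005 n [-0.146  0.806 -0.574]
tip est along -0.0142 0.0 0.0042
azim,tilt [-78.43  33.58] [ 33.5  18.3   1.6  87.2 -30.9 118.5] F.a 7.85 y axis [0.987 0.161 0.026]
```

Call:
{"name": "step_arm", "arguments": {
  "moves": [
    [[0.0001,-0.0017,-0.0025],0,0],
    [[0.0001,-0.0014,-0.002],0,0]
  ]
}}

```text
clock: 19.62
tcp_pos: [0.4782, 0.2599, 0.0809]
ee_rot: [[-0.12, 0.986, 0.113], [0.826, 0.162, -0.54], [-0.551, 0.029, -0.834]]
force: [-7.8, 12.5, 18.5]
width: -0.0003
```

```bash
python3 ax.py
```

```text
19.625 tcp [0.4782 0.2599 0.0809] along a,xs,n(+?) -0.0491 0.0006 0.005 n [-0.146  0.806 -0.574]
tip est along -0.0181 0.0002 0.0042
azim,tilt [-78.17  33.49] [ 33.3  17.9   0.9  86.5 -30.9 118.2] F.a 23.04 y axis [0.986 0.162 0.029]
```

23 N, well above the 10 N spring force, so it is on its stop. I'll hold for about 0.6 s.

Call:
{"name": "step_arm", "arguments": {
  "moves": [
    [[0,-0.0009,-0.0012],0,0],
    [[0,-0.0009,-0.0012],0,0],
    [[0,-0.0009,-0.0012],0,0],
    [[0,-0.0009,-0.0012],0,0],
    [[0,-0.0009,-0.0012],0,0]
  ]
}}

```text
clock: 20.25
tcp_pos: [0.4785, 0.2602, 0.0809]
ee_rot: [[-0.121, 0.985, 0.12], [0.83, 0.167, -0.533], [-0.545, 0.035, -0.838]]
force: [-4.5, 7.8, 12.7]
width: -0.0003
```

```bash
python3 ax.py
```

```text
20.25 tcp [0.4785 0.2602 0.0809] along a,xs,n(+?) -0.0489 0.0009 0.0053 n [-0.146  0.806 -0.574]
tip est along -0.0179 0.0002 0.0042
azim,tilt [-77.33  33.08] [ 3.320e+01  1.710e+01  1.000e-01  8.580e+01 -3.070e+01  1.177e+02] F.a 15.24 y axis [0.985 0.167 0.035]
```

Call:
{"name": "step_arm", "arguments": {
  "moves": [
    [[-0.001,0.0085,0.0123],0,0],
    [[-0.002,0.0113,0.0164],0,0],
    [[-0.002,0.0113,0.0164],0,0],
    [[-0.003,0.017,0.0246],0,0],
    [[-0.003,0.017,0.0246],0,0],
    [[-0.003,0.017,0.0246],0,0],
    [[0,0.01,0.03],0,0],
    [[0,0,0],0,0]
  ]
}}

```text
clock: 21.25
tcp_pos: [0.4625, 0.3534, 0.2318]
ee_rot: [[-0.123, 0.986, 0.116], [0.828, 0.166, -0.535], [-0.547, 0.031, -0.837]]
force: [-0.6, -0.3, 0.7]
width: -0.0005
```

```bash
python3 ax.py; python3 - <<'E'
from h import *
a=robot.capture("scene")[:,:,::-1];b=robot.capture("side")[:,:,::-1]
cv2.imwrite("pics/v5.png",np.vstack([np.hstack([a[:, :],]) [150:330,160:520],cv2.resize(b,(360,270))]))
def blob(im,x0,x1,y0,y1):
    h=cv2.cvtColor(np.ascontiguousarray(im),cv2.COLOR_BGR2HSV)[y0:y1,x0:x1];m=((h[...,0]<25)&(h[...,1]>60)&(h[...,2]>60)).astype(np.uint8)
    n,l,st,c=cv2.connectedComponentsWithStats(m);k=1+np.argmax(st[1:,4]);return c[k]+[x0,y0],st[k,4]
print("head before (431.6,245.2) now",blob(a,415,445,232,262))
o=cv2.imread("pics/sc3.png");print("scene diff at plaque",cv2.absdiff(o,np.ascontiguousarray(a))[225:290,325:392].mean())
E
```

```text
21.25 tcp [0.4625 0.3534 0.2318] along a,xs,n(+?) 0.1289 0.0018 -0.0039 n [-0.146  0.806 -0.574]
tip est along 0.1599 0.0013 -0.0048
azim,tilt [-77.76  33.21] [ 40.7  28.6  29.8 108.5 -28.8 126.2] F.a 0.46 y axis [0.986 0.166 0.031]
head before (431.6,245.2) now (array([431.51685393, 245.20224719]), np.int32(89))
scene diff at plaque 23.733409873708382
```

View pics/v5.png

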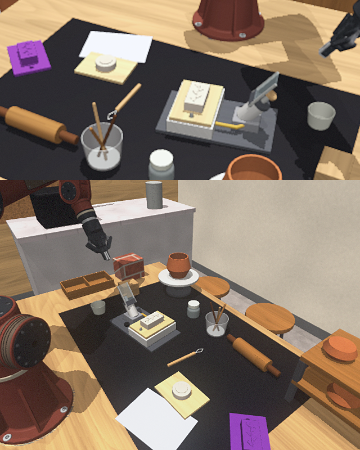

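The plaque is flush on the stand and the head is back at its released pixel (431.5,245.2). The arm is clear and everything else is in place. Handing in.

```bash
python3 -c "
from rig import robot
print(robot.sign_off())"
```

```text
the job is handed in; nothing more can be done
None
```

I mounted the two-holed plaque on the stand's pins, pressed the pump plunger to its stop for about 0.6 s, let it spring back, and handed the job in at about 21 s. The hand-in gave no verdict.

**How it went**
- **Grasp:** My first grasp closed above the plaque without touching it, because the real fingertips sit about 30 mm short of the reported TCP. I allowed for this from then on, and the second grasp held.
- **Tilt:** The moves cannot command a tilt, so I got about 34° by stretching the arm past its reach. I then twisted the tool into line with the pump axis.

**Last checks**
- **Plaque:** It slid down over the pins with no sideways force, and the weight came off the gripper at the predicted height. The pictures after release and at the end show it seated on the pins. I did not measure its final height or level to the millimetre.
- **Plunger:** The push read 23 N at the stop and 15 N at the end of the hold, above the 10 N spring. The plunger head then returned to its released position in the scene picture to within 0.1 pixel.
- **Other objects:** Nothing else looks moved in the final views, judged by eye only.
- **Disagreement:** A before-and-after picture difference over the plaque came out large (24 grey levels). I put that down to the arm's shadow moving, but I did not confirm it.

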